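Trace the open joint with the seam stylus

TASK

The bit box has been left lying across the L-shaped joint of the cabinet corner on the bench: first lift it off and set it down flat on a free spot of the bench. Then take the thin-tipped stylus from the rack (not the ball-ended tool) and, keeping its tip down in the gap, draw it slowly (about 3 cm/s) and gently along the whole joint, from the open end of the long leg round the corner to the open end of the short leg. Finally hang it upright on the rack's empty middle rail, lifted in over the end stops and resting behind them, and let go, leaving the other things on the bench alone.

Things in the scene. Friction and masses are not known exactly. Their poses are not given: they have to be found in the camera images.
- panel: The workpiece, fixed: a cabinet corner lying flat, 150 (x) x 200 (y) x 28 mm. Origin at the centre of its underside, z up. Three 18 mm boards on a 10 mm backing leave an L-shaped gap 14 mm wide, 18 mm deep, open at both ends: long leg along y at x = -28, from y = -100 to the corner at y = 53; short leg along x at y = 53, from there to x = 75 mm. A tip 10 mm below the board tops is well in the gap.
- seam_start (a point): On the middle line of the gap, level with the board tops (28 mm above the bench), 12 mm inside the open end of the long leg. The pass starts here. Axes as panel.
- seam_corner (a point): Where the middle lines of the two legs meet, level with the board tops; 141 mm from seam_start. Axes as panel.
- seam_end (a point): On the middle line of the gap, level with the board tops, 12 mm inside the open end of the short leg; 91 mm from seam_corner. The pass ends here. Axes as panel.
- stylus_grip (a point): Centre of the stylus's wooden head, 24 x 24 mm square, 50 mm high (sides along the point's x and y, z up): grip here. The stylus is 161 mm long, 0.12 kg, and hangs upright in the left or right rail of the rack. From 25 mm below this point: a flange, 40 mm diameter, 6 mm thick, that rests on the rail; then a 12 mm steel shaft; for the last 28 mm a pin of 6 mm diameter.
- stylus_tip (a point): Lower end of the stylus's pin, on the tool's axis, 136 mm below stylus_grip. Axes as stylus_grip.
- burnisher_grip (a point): Centre of the head of the other tool on the rack: same head, flange and shaft, but it ends in a steel ball of 20 mm diameter, too thick for the gap. It hangs in the other outer rail, and stays there.
- burnisher_tip (a point): Lower end of the ball, 136 mm below burnisher_grip.
- rack: Tool rack, fixed, 180 (y) x 110 (x) x 142 mm. Origin at bench height under the middle rail's hanging point, z up. Wooden foot 8 mm thick, back beam (x 47 to 63, top z 130 mm), three level rails pointing to -x at y = -64, 0, 64 mm. A rail is two prongs 10 mm wide, 18 mm slot between them, tops at z = 130 mm, each ending at x -41 to -35 in an upturned stop 12 mm high. Tools hang near x = 0.
- empty_rail (a point): Hanging point of the middle rail, which is empty: midway between its prongs, level with their tops (130 mm above the bench). A tool hung here has its flange's underside at this height, its tip 105 mm below. Axes as rack.
- bit_box_center (a point): Centre of the bit box, a shut red case 56 (x) x 100 (y) x 30 mm high, 0.26 kg, which lies flat on the workpiece across the gap, its underside on the board tops. Axes: x across its width, y along it, z up.
- bit_box: The same bit box; origin at the centre of its underside.
- stylus: The stylus; origin at its tip, z up the tool.
- burnisher: The ball-ended tool; origin at the lower end of the ball, z up the tool.
- tape_measure: Bystander: yellow tape measure lying flat, 63 (x) x 99 (y) x 37 mm; origin under its centre.
- glue_bottle: Bystander: glue bottle standing, 56 mm diameter, 170 mm high; origin at the centre of its foot.
- white_cup: Bystander: white plastic cup standing, 69 mm diameter, 103 mm high; origin at the centre of its foot.
- red_bin: Bystander: open red bin with screws, 134 (x) x 114 (y) x 62 mm; origin under its centre.
- masking_tape: Bystander: roll of masking tape lying, 105 mm diameter, 36 mm high; origin under its centre.
- heat_gun: Fixed: black heat gun lying on the bench, at most 90 mm high; all of it lies at x 0.435 to 0.62, y 0.145 to 0.375 m (robot's frame: x ahead, y left). The bench top (z = 0) begins at about x = 0.29 m; the bench left of the workpiece, between it, the heat gun and the red bin, is free.

How it is judged:
By the outcome, as a careful person would: the job done as asked, in the order asked, and still so for the second after the job is handed in, with the robot touching nothing.
It also fails if it takes over 72 s, if anything falls off the work surface, if the arm or the gripper's body presses on something with over 40 N, if the wrist force passes 120 N, or if a joint passes its speed limit or range.

ROBOT

A 6-joint arm with a two-finger parallel gripper is mounted at the origin on a cart in front of the work surface, level with it; the furniture and walls round the work are solid. World frame = base frame: x ahead of the robot, y to its left, z up, the work surface at z = 0. Lengths are in m, angles in degrees, forces in N, time in s.
With the tool pointing down it reaches from about 0.425 to 0.95 m from the base axis. Payload 3.5 kg.
Tool frame: the origin (TCP) lies on the centre line of the jaws, within the pads' length; the fingertips stand 19 mm ahead of it and the grasp point (between the pads) is the TCP (bot.nose_length is the distance from the TCP to the fingertips, in m); z points along the fingers, y is the line along which they close (so a half turn about z gives the same grasp; the last joint's range is limited). The gripper opens to 85 mm and grips with 20 to 120 N. Pads are 22 mm wide; open, the fingers measure 114 mm over their backs; the gripper's body (76 mm by 85 mm) begins 54 mm behind the grasp point. The pads swing forward as they close: fully open they stand 13 mm farther back than shut.
Start: joints at [-73.797, 16.404, 90.338, -0, 73.258, -8.594], TCP at [0.283, -0.613, 0.224] pointing down, gripper open.
Joint ranges: [-158.93, 158.93], [-51.34, 127.21], [12.03, 142.37], [-87.48, 267.48], [13.55, 161.25], [-162.69, 162.69]. Speed limits (degrees/s): [159.86, 159.86, 180, 180, 180, 180].

INTERFACE

Orientations are given as a 3x3 rotation matrix whose columns are the frame's x, y, z axes.
In Python, from bench import monitor, vision, ticket, bot gives the robot as it stands.
- The arm moves only by the tool step_arm, never from a script. Its arguments are lists of equal length, an entry for each row: "dp": the shift along the tool's x, y, z in mm, a list of three; "turn": the turn about the tool's z in rad. A call has exactly 5 rows; each row is the pose to reach, as a shift and turn from the pose commanded when the call began, along the tool's axes at that moment; what a row does not reach only later rows make up. A row lasts 1/8 s, in which the tool goes at most 62.5 mm and 10.7 degrees, less where a joint would pass 70% of its speed; a pose out of reach is approached as far as the arm can. A call with a gripper value outside its range is refused whole. "fingers" is the finger opening in mm, from 0 to 85.4, set as the call begins (left out, the last holds). The fingers move at their own pace and stop on an object; the grip force is fixed at half the most. Time passes only in rows, so rows that repeat a pose let the fingers close, or fill a call up. It gives the time, the measured TCP pose, the force, the opening and the grip force at its end, in the units of the state.
- monitor.get_state(): the state, without advancing time (a new reading comes with each control period).
- vision.read_camera(name): name is "scene" or "top" or "wrist"; returns a dict with "frame" (480x640x3 uint8, red, green, blue), "intrinsics" (3x3 intrinsics, pixels), "dist_coeffs" ([k1, k2, p1, p2, k3] as OpenCV has them; the pictures are not rectified), "xyz" and "orientation" of the camera in the world. Camera axes: x right, y down, z forward; pixel columns grow to the right and rows downward; lengths in m; the calibration is good to about 2 mm. A picture is of the moment at which its call begins. There is no depth.
- ticket.job_done(): hands the job in; it is judged then, once.
The state is a dict: "time_s": time; "qpos": joint angles; "qvel": joint speeds; "tau": joint torques, N m; "ee_pos": TCP position; "orientation": TCP orientation; "contact_force": force on the tool from outside, world axes, zero at the start; "ft_torque": the same for the moment, N m; "gripper_width": finger opening in m; "gripper_force": force on a finger pad.
Only numpy, scipy, OpenCV 4.12 (cv2) and the standard library are available. Lean on these libraries where they do the work, as an engineer would, in place of code of your own. Each camera call takes 0.05 s, during which the arm holds its last target. There are 200 camera calls.

## Working session

There is one attempt and no reset: what is moved stays moved. The work goes in short steps, Python scripts to look and compute and a tool call to move; the robot and the scene stay as the last step left them, time stands still between calls to the robot, and variables do not carry over. Pictures are saved under pics/ and viewed, at most 10 in all, crops included, and the job is handed in when it is done.

Besides the shell and the picture viewer there is one more tool, called as name(argument=value, ...) on one line, values as JSON. step_arm: Moves the arm, as the interface text tells. Its arguments: {"type":"object","properties":{"dp":{"type":"array"},"turn":{"type":"array"},"fingers":{"type":"number"}},"required":["dp","turn"]}

```bash
ls; mkdir -p pics; python3 - <<'E'
from bench import monitor, vision, ticket, bot
import cv2, numpy as np
s=monitor.get_state(); print(s['ee_pos'],s['orientation'],s['contact_force'])
for n in ['scene','top']:
    c=vision.read_camera(n); cv2.imwrite(f'pics/{n}0.png',c['frame'][...,::-1]); print(n,c['xyz'],np.round(c['orientation'],3).tolist(),c['intrinsics'],c['dist_coeffs'])
E
```

```text
pics
[ 0.28292245 -0.61209403  0.2222141 ] [[ 9.07804281e-01  4.19393502e-01 -6.91686653e-04]
 [ 4.19393945e-01 -9.07801479e-01  2.27910560e-03]
 [ 3.27927915e-04 -2.35907102e-03 -9.99997164e-01]] [0.10271024 0.06879135 0.05015979]
scene [-0.12257978  1.00879599  0.80475606] [[-0.835, -0.281, 0.473], [-0.55, 0.412, -0.726], [0.009, -0.867, -0.499]] [[477.83571542   0.         320.21307645]
 [  0.         477.83571542 237.31514967]
 [  0.           0.           1.        ]] [-0.01021234  0.          0.          0.          0.        ]
top [0.41423381 0.03136093 1.58880785] [[0.008, -0.997, 0.071], [-1.0, -0.006, 0.017], [-0.016, -0.071, -0.997]] [[523.74576951   0.         317.55320339]
 [  0.         523.74576951 227.40105782]
 [  0.           0.           1.        ]] [-0.0666181  0.         0.         0.         0.       ]
```

View pics/top0.png

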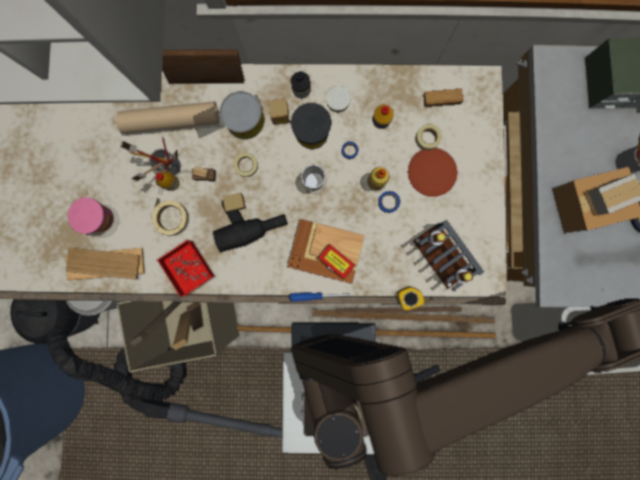

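View pics/scene0.png

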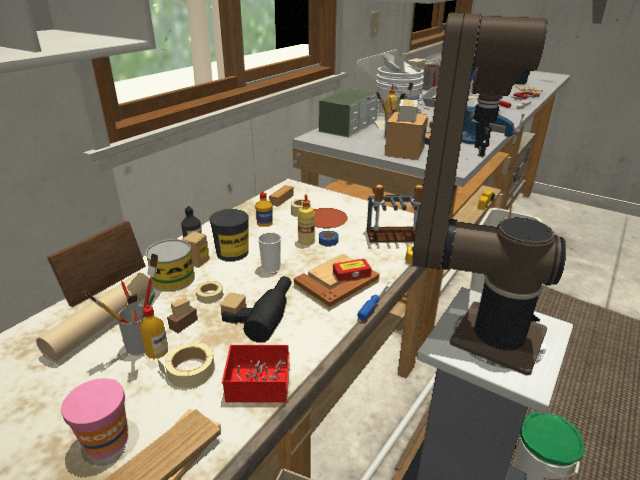

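The top view shows the panel near (326,250), the red box on it at (337,260), the rack at (447,255) and the heat gun at (245,233). Next I'll enlarge the panel and rack area.

```bash
cat > h.py <<'E'
from bench import monitor, vision, ticket, bot
import cv2, numpy as np
def ray(c,px):
    u=cv2.undistortPoints(np.array(px,float).reshape(-1,1,2),np.array(c['intrinsics']),np.array(c['dist_coeffs'])).reshape(-1,2)
    d=np.c_[u,np.ones(len(u))]@np.array(c['orientation']).T
    return np.array(c['xyz']),d
def plane(c,px,z):
    o,d=ray(c,px); return o+d*((z-o[2])/d[:,2])[:,None]
def proj(c,P):
    R=np.array(c['orientation']); t=-R.T@np.array(c['xyz'])
    return cv2.projectPoints(np.array(P,float).reshape(-1,1,3),cv2.Rodrigues(R.T)[0],t,np.array(c['intrinsics']),np.array(c['dist_coeffs']))[0].reshape(-1,2)
def totool(s,p):
    "mm in tool axes from the measured TCP to p"
    return np.round(1000*np.array(s['orientation']).T@(np.array(p)-s['ee_pos']),1)
E
python3 - <<'E'
from h import *
c=vision.read_camera('top'); f=c['frame']; 
cr=f[212:300,285:489]; cv2.imwrite('pics/topcrop.png',cv2.resize(cr,None,fx=3.9,fy=3.9,interpolation=cv2.INTER_CUBIC)[...,::-1])
hsv=cv2.cvtColor(f,cv2.COLOR_RGB2HSV)
m=((hsv[...,0]<6)|(hsv[...,0]>174))&(hsv[...,1]>190)&(hsv[...,2]>90)
m=m.astype(np.uint8); m[:,:300]=0; m[:,400:]=0; m[:225]=0; m[300:]=0
m=cv2.morphologyEx(m,cv2.MORPH_CLOSE,np.ones((7,7)))
k=max(cv2.findContours(m,0,1)[0],key=cv2.contourArea)
r=cv2.minAreaRect(k); b=cv2.boxPoints(r); print(r); P=plane(c,b,.058); print(P, np.linalg.norm(np.diff(P,axis=0),axis=1),P.mean(0))
E
```

```text
((336.08660888671875, 261.6163330078125), (32.858001708984375, 17.44921875), 39.28940963745117)
[[ 0.43381321  0.05554964  0.058     ]
 [ 0.47347457  0.02354616  0.058     ]
 [ 0.41331472 -0.05093355  0.058     ]
 [ 0.3738553  -0.01892567  0.058     ]] [0.05096318 0.09574151 0.05080895] [0.42361445 0.00230915 0.058     ]
```

View pics/topcrop.png

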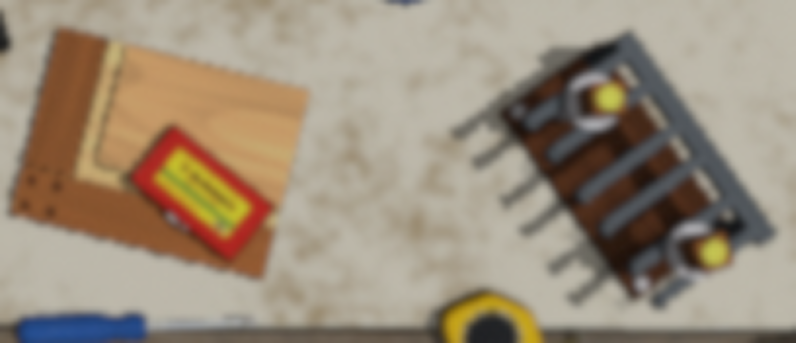

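The crop shows the gap in pale wood. Its corner is at crop (90,180), the short leg runs up to (115,40), and the long leg runs right under the box to about (272,218). The tools' heads are at (605,98) and (710,250), with the empty middle rail between them. I can't tell the tools apart from above, so I'll crop the scene view and measure the panel and rack in the meantime.

```bash
python3 - <<'E'
from h import *
c=vision.read_camera('scene'); f=c['frame']
cv2.imwrite('pics/rack.png',cv2.resize(f[175:255,350:440],None,fx=7,fy=7,interpolation=cv2.INTER_CUBIC)[...,::-1])
t=vision.read_camera('top')
k=lambda a:np.array(a)/3.9+[285,212]-0.37
P=plane(t,k([(60,27),(310,92),(262,278),(10,215)]),.028); print('panel',P.round(3).tolist(),P.mean(0),np.degrees(np.arctan2(*(P[0]-P[1])[[1,0]]))-90)
print(np.linalg.norm(np.diff(P,axis=0),axis=1))
H=plane(t,k([(608,97),(713,250)]),.186);print('heads',H,np.linalg.norm(H[0]-H[1]),H.mean(0))
f=t['frame'];hsv=cv2.cvtColor(f,cv2.COLOR_RGB2HSV)
m=(((hsv[...,0]<8)|(hsv[...,0]>172))&(hsv[...,1]>150)&(hsv[...,2]>60)).astype(np.uint8)
m[:,:150]=0;m[:,225:]=0;m[:235]=0;m[300:]=0
b=cv2.boxPoints(cv2.minAreaRect(max(cv2.findContours(m,0,1)[0],key=cv2.contourArea)));print('bin',plane(t,b,.062).round(3))
E
```

```text
panel [[0.552, 0.11, 0.028], [0.503, -0.081, 0.028], [0.361, -0.045, 0.028], [0.407, 0.147, 0.028]] [0.4557199  0.03266231 0.028     ] -14.248020199875896
[0.19785212 0.14644349 0.19784707]
heads [[ 0.49179334 -0.27509999  0.186     ]
 [ 0.38726101 -0.34659184  0.186     ]] 0.1266415970640248 [ 0.43952717 -0.31084591  0.186     ]
bin [[0.424 0.531 0.062]
 [0.488 0.433 0.062]
 [0.376 0.358 0.062]
 [0.313 0.456 0.062]]
```

View pics/rack.png

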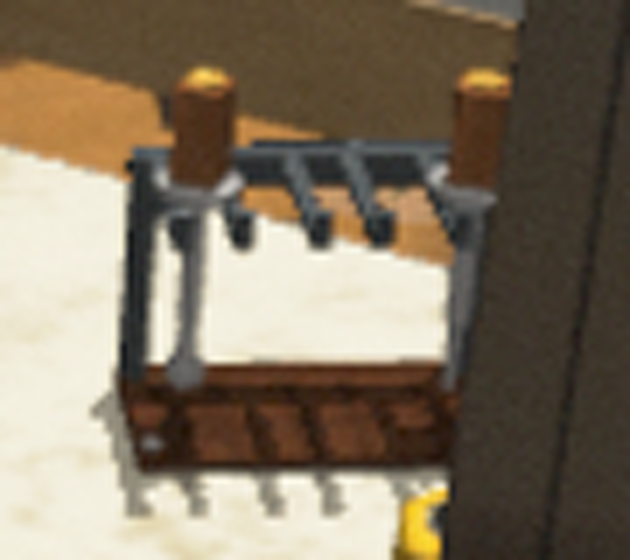

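The left tool in the scene crop, at (188,370), ends in the ball, so the burnisher is the one at world (0.49,-0.275). The stylus is the one at (0.387,-0.347). Next I'll go above the box.

step_arm(dp=[[30,-40,-35],[70,-90,-50],[110,-140,-50],[148,-189,-50],[186,-238,-50]], turn=[0,0,0,0,0])

```text
time_s: 0.88
ee_pos: [0.3514, -0.3204, 0.2737]
orientation: [[0.908, 0.419, 0.001], [0.419, -0.908, -0.0], [0.0, 0.0, -1.0]]
contact_force: [0.2, -0.2, 1.2]
gripper_width: 0.0854
gripper_force: 0.0
```

step_arm(dp=[[38,-49,0],[76,-98,0],[114,-146,0],[152,-194,0],[190,-242,0]], turn=[-0.1,-0.2,-0.3,-0.4,-0.46])

```text
time_s: 1.5
ee_pos: [0.4223, -0.021, 0.274]
orientation: [[0.626, 0.78, 0.001], [0.78, -0.626, -0.0], [0.001, 0.001, -1.0]]
contact_force: [0.1, -0.7, -0.7]
gripper_width: 0.0853
gripper_force: 0.0
```

```bash
python3 - <<'E'
from h import *
s=monitor.get_state();print(s['time_s'],s['ee_pos'],np.round(s['orientation'],3).tolist(),s['qpos'],s['contact_force'],bot.nose_length)
E
```

```text
1.5 [ 0.42234077 -0.02097524  0.27397258] [[0.626, 0.78, 0.001], [0.78, -0.626, -0.0], [0.001, 0.001, -1.0]] [-1.66477350e+01 -1.95742926e+01  1.20293761e+02 -2.36761681e-04
  7.91942815e+01  2.20887202e+01] [ 0.10216081 -0.73220899 -0.67378014] 0.019
```

```bash
python3 - <<'E'
from h import *
c=vision.read_camera('wrist');f=c['frame'];cv2.imwrite('pics/w1.png',f[...,::-1]);print(c['xyz'],np.round(c['orientation'],3).tolist())
s=monitor.get_state();print(s['ee_pos'])
hsv=cv2.cvtColor(f,cv2.COLOR_RGB2HSV)
m=(((hsv[...,0]<6)|(hsv[...,0]>174))&(hsv[...,1]>190)&(hsv[...,2]>90)).astype(np.uint8)
m=cv2.morphologyEx(m,cv2.MORPH_CLOSE,np.ones((15,15)))
r=cv2.minAreaRect(max(cv2.findContours(m,0,1)[0],key=cv2.contourArea));b=cv2.boxPoints(r);print(r)
P=plane(c,b,.058);print(P.round(4),np.linalg.norm(np.diff(P,axis=0),axis=1),P.mean(0))
E
```

```text
[0.47335812 0.04024816 0.42337731] [[0.779, -0.596, -0.195], [-0.627, -0.74, -0.245], [0.001, 0.313, -0.95]]
[ 0.42289032 -0.01420027  0.27395295]
((308.03118896484375, 160.99806213378906), (95.93780517578125, 57.07613754272461), 86.42366790771484)
[[ 0.4335  0.0564  0.058 ]
 [ 0.4727  0.0286  0.058 ]
 [ 0.4254 -0.0395  0.058 ]
 [ 0.3832 -0.0098  0.058 ]] [0.04803228 0.08295437 0.05157889] [0.42871396 0.00891224 0.058     ]
```

View pics/w1.png

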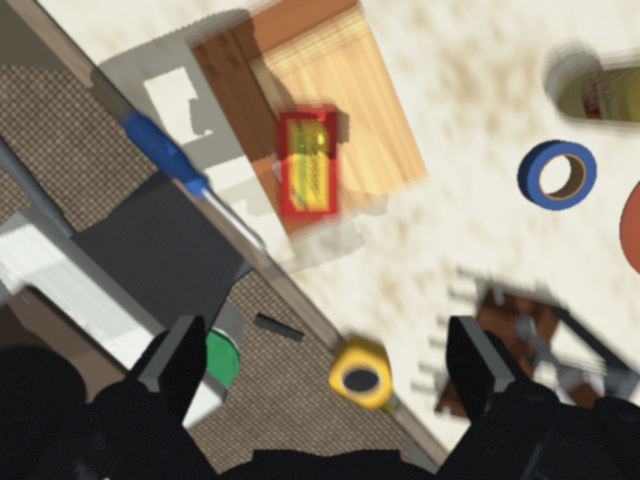

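The wrist picture was motion-blurred: the box spans (278..340, 103..218), the gripper fingers are visible at the bottom, and the rack is at (510,340). I'll measure again now that it has settled.

```bash
cat >> h.py <<'E'
def redbox(c,z=.058):
    f=c['frame'];hsv=cv2.cvtColor(f,cv2.COLOR_RGB2HSV)
    m=(((hsv[...,0]<6)|(hsv[...,0]>174))&(hsv[...,1]>170)&(hsv[...,2]>80)).astype(np.uint8)
    m=cv2.morphologyEx(m,cv2.MORPH_CLOSE,np.ones((15,15)))
    b=cv2.boxPoints(cv2.minAreaRect(max(cv2.findContours(m,0,1)[0],key=cv2.contourArea)))
    P=plane(c,b,z);return P,np.linalg.norm(np.diff(P,axis=0),axis=1),P.mean(0)
E
python3 - <<'E'
from h import *
for i in range(3): c=vision.read_camera('wrist')
cv2.imwrite('pics/w2.png',c['frame'][...,::-1])
s=monitor.get_state();print(s['ee_pos'],s['qvel'])
P,l,m=redbox(c);print(P.round(4),l,m,totool(s,m),np.degrees(np.arctan2(*(P[1]-P[2])[[1,0]])))
E
```

```text
[ 0.42224368 -0.02172349  0.27362435] [-3.64625128  0.19449692 -0.02410539 -0.32910619  0.01308588 -0.11911476]
[[ 0.4365  0.0545  0.058 ]
 [ 0.4766  0.0225  0.058 ]
 [ 0.4168 -0.0545  0.058 ]
 [ 0.3732 -0.0198  0.058 ]] [0.05132918 0.09753728 0.05578575] [0.42576282 0.00069175 0.058     ] [ 19.8 -11.3 215.6] 52.191174682171216
```

View pics/w2.png

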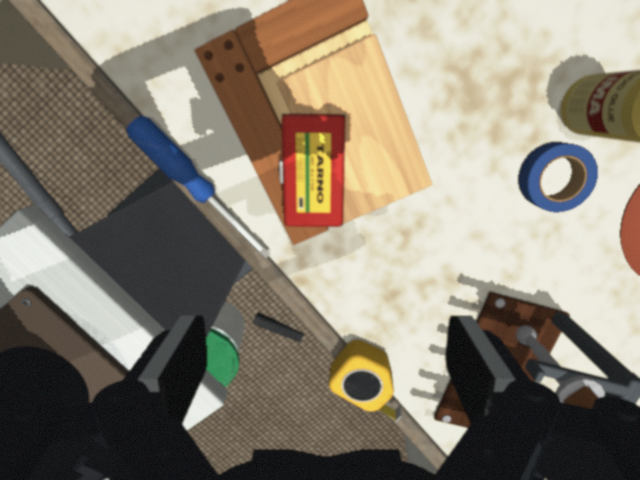

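The box is sharp here, with corners at about (284,115)-(346,115)-(343,226)-(284,224). Its centre is at world (0.425,0.001) and it lies at 51°, agreeing with the top view. I'll grip it 10 mm farther out along its length.

step_arm(dp=[[30,-11,20],[30,-11,75],[30,-11,130],[30,-11,180],[30,-11,223]], turn=[0,0,0,0,0])

```text
time_s: 2.33
ee_pos: [0.432, 0.0056, 0.0488]
orientation: [[0.63, 0.777, -0.001], [0.777, -0.63, -0.0], [-0.001, -0.0, -1.0]]
contact_force: [0.8, -0.4, -0.0]
gripper_width: 0.0854
gripper_force: 0.0
```

step_arm(dp=[[0,0,0],[0,0,0],[0,0,0],[0,0,0],[0,0,0]], turn=[0,0,0,0,0], fingers=45)

```text
time_s: 2.95
ee_pos: [0.4331, 0.0073, 0.0515]
orientation: [[0.627, 0.779, 0.002], [0.779, -0.627, -0.0], [0.001, 0.002, -1.0]]
contact_force: [0.3, -1.0, 0.6]
gripper_width: 0.0444
gripper_force: 0.0
```

step_arm(dp=[[0,0,0],[0,0,0],[0,0,0],[0,0,-10],[0,0,-25]], turn=[0,0,0,0,0])

```text
time_s: 3.58
ee_pos: [0.4323, 0.0074, 0.0762]
orientation: [[0.627, 0.779, -0.001], [0.779, -0.627, 0.0], [-0.0, -0.001, -1.0]]
contact_force: [-0.2, 0.2, -0.2]
gripper_width: 0.0447
gripper_force: 0.0
```

The fingers closed to 44 mm on nothing, so I'll look.

```bash
python3 - <<'E'
from h import *
for i in range(2): c=vision.read_camera('wrist')
cv2.imwrite('pics/w3.png',c['frame'][...,::-1])
t=vision.read_camera('scene')
s=monitor.get_state();print(s['ee_pos'],c['xyz'],proj(c,[s['ee_pos']]))
P,l,m=redbox(c);print(P.round(4),l,m,totool(s,m))
E
```

```text
[0.43385124 0.00705961 0.07732669] [0.48500122 0.068238   0.22824341] [[321.28657672 307.89487661]]
[[ 0.4406  0.0591  0.058 ]
 [ 0.4805  0.0268  0.058 ]
 [ 0.4199 -0.0547  0.058 ]
 [ 0.3727 -0.0164  0.058 ]] [0.05136729 0.10158775 0.06078812] [0.42845093 0.00368683 0.058     ] [-6.  -2.2 19.3]
```

View pics/w3.png

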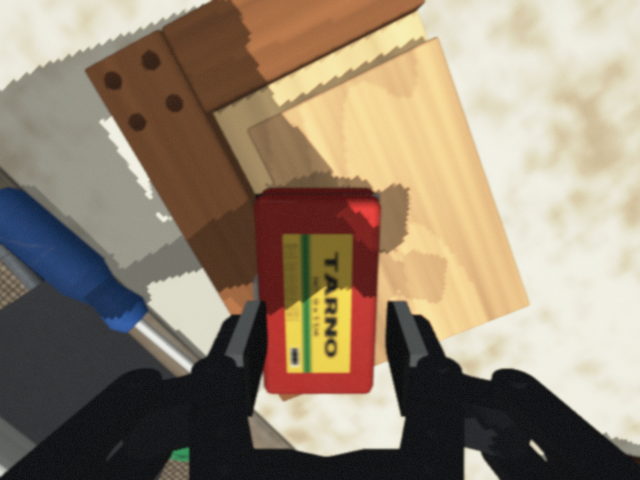

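The box lies undisturbed, with its top face at about (258,197)-(380,197)-(373,392)-(266,392), and the fingers hang over it. I'll check the heights by size and by two views.

```bash
python3 - <<'E'
from h import *
c=vision.read_camera('wrist');s=monitor.get_state();print(s['ee_pos'],s['gripper_width'],s['time_s'],np.array(c['intrinsics']).round(1).tolist(),c['dist_coeffs'])
b=[(258,197),(380,197),(373,392),(266,392)]
for z in (.07,.058,.045,.03):
    P=plane(c,b,z);print(z,np.linalg.norm(np.diff(P,axis=0),axis=1).round(4),P.mean(0).round(4))
b=[(87,70),(215,0),(528,305),(436,38)]
for z in (.028,.01): print(z,plane(c,b,z).round(4).tolist())
R=np.array(s['orientation'])
for w in (.022,.028):
  for k in (0,.0095,.019): print(w,k,proj(c,[s['ee_pos']+R@[0,w*q,k] for q in(1,-1)]).round().tolist())
E
```

```text
[0.43315072 0.00721858 0.07651533] 0.04500681082327442 3.775 [[416.8, 0.0, 326.1], [0.0, 416.8, 236.7], [0.0, 0.0, 1.0]] [-0.0028546  0.         0.         0.         0.       ]
0.07 [0.0468 0.0898 0.0483] [0.4324 0.0072 0.07  ]
0.058 [0.0504 0.0967 0.052 ] [0.4284 0.0025 0.058 ]
0.045 [0.0543 0.1042 0.056 ] [ 0.4241 -0.0025  0.045 ]
0.03 [0.0588 0.1128 0.0606] [ 0.4191 -0.0084  0.03  ]
0.028 [[0.4106, 0.1443, 0.028], [0.4739, 0.1287, 0.028], [0.5036, -0.0802, 0.028], [0.5384, 0.0578, 0.028]]
0.01 [[0.4039, 0.1512, 0.01], [0.4729, 0.1342, 0.01], [0.5054, -0.0937, 0.01], [0.5433, 0.0568, 0.01]]
0.022 0 [[375.0, 309.0], [266.0, 309.0]]
0.022 0.0095 [[373.0, 298.0], [269.0, 298.0]]
0.022 0.019 [[370.0, 288.0], [272.0, 289.0]]
0.028 0 [[390.0, 309.0], [251.0, 309.0]]
0.028 0.0095 [[387.0, 298.0], [255.0, 298.0]]
0.028 0.019 [[384.0, 288.0], [258.0, 289.0]]
```

```bash
python3 - <<'E'
from h import *
c=vision.read_camera('scene');f=c['frame'];s=monitor.get_state();R=np.array(s['orientation'])
p=proj(c,[s['ee_pos']])[0];x,y=p.astype(int);print(p,proj(c,[s['ee_pos']+R@[0,w,k] for w in (-.022,.022) for k in (-.03,-.012,0,.019)]).round(1).tolist(), proj(c,[[.425,.001,.058]]))
cv2.imwrite('pics/g.png',cv2.resize(f[y-60:y+40,x-65:x+65],None,fx=6,fy=6,interpolation=cv2.INTER_CUBIC)[...,::-1]);print(x-65,y-60)
E
```

```text
[348.54808872 259.50260669] [[351.8, 254.5], [351.5, 259.9], [351.3, 263.6], [351.1, 269.2], [346.2, 246.6], [346.0, 252.0], [345.8, 255.5], [345.6, 261.1]] [[351.75865718 264.65496567]]
283 199
```

View pics/g.png

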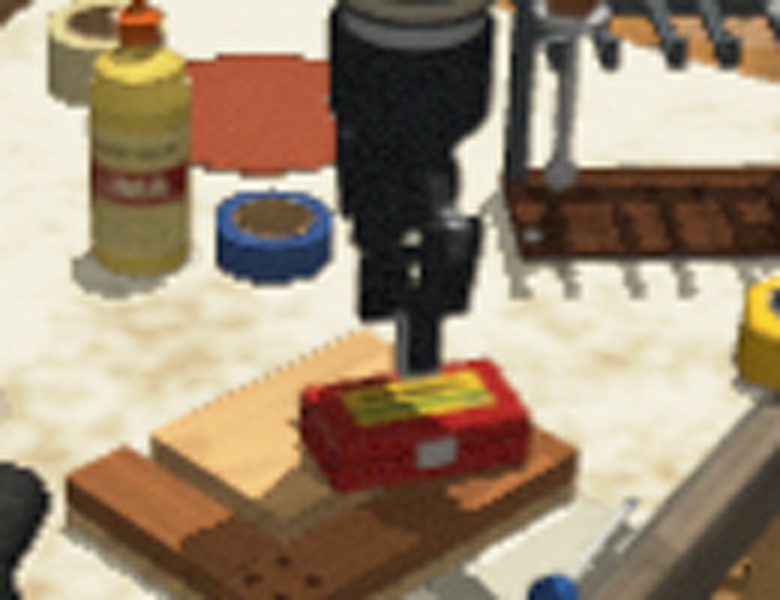

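The scene crop shows the real fingertips at crop (418,375), roughly 10 mm behind the reported TCP at this opening, where nominal is about 13 mm ahead. The wrist view agrees with this (about 12 mm behind). I'll treat the tips as about 10–12 mm behind the TCP at mid opening and regrip about 26 mm lower.

step_arm(dp=[[0,0,0],[0,0,0],[0,0,0],[0,0,10],[0,0,22]], turn=[0,0,0,0,0], fingers=85)

```text
time_s: 4.45
ee_pos: [0.4325, 0.0073, 0.0529]
orientation: [[0.627, 0.779, 0.0], [0.779, -0.627, -0.0], [0.0, 0.0, -1.0]]
contact_force: [0.0, 0.1, -0.7]
gripper_width: 0.0851
gripper_force: 0.0
```

step_arm(dp=[[0,0,10],[0,0,20],[0,0,28],[0,0,28],[0,0,28]], turn=[0,0,0,0,0])

```text
time_s: 5.08
ee_pos: [0.4328, 0.0073, 0.0258]
orientation: [[0.627, 0.779, 0.0], [0.779, -0.627, -0.0], [0.0, 0.0, -1.0]]
contact_force: [-0.3, 0.7, 0.2]
gripper_width: 0.0852
gripper_force: 0.0
```

step_arm(dp=[[0,0,0],[0,0,0],[0,0,0],[0,0,0],[0,0,0]], turn=[0,0,0,0,0], fingers=40)

```text
time_s: 5.7
ee_pos: [0.4331, 0.0073, 0.0263]
orientation: [[0.627, 0.779, 0.001], [0.779, -0.627, 0.0], [0.001, 0.0, -1.0]]
contact_force: [-1.1, 1.5, 5.8]
gripper_width: 0.054
gripper_force: 66.0
```

Gripped at 54 mm. I'll lift it and carry it to about (0.372,0.24), which is clear of the panel, the heat gun and the bin.

step_arm(dp=[[0,0,-10],[0,0,-30],[0,0,-55],[0,0,-80],[0,0,-90]], turn=[0,0,0,0,0])

```text
time_s: 6.32
ee_pos: [0.4329, 0.0072, 0.1167]
orientation: [[0.627, 0.779, 0.002], [0.779, -0.627, -0.001], [0.001, 0.002, -1.0]]
contact_force: [0.8, -0.2, -2.3]
gripper_width: 0.0541
gripper_force: 65.2
```

step_arm(dp=[[40,-27,0],[75,-61,0],[107,-101,0],[131,-145,0],[151,-200,0]], turn=[-0.13,-0.27,-0.41,-0.55,-0.68])

```text
time_s: 6.95
ee_pos: [0.3705, 0.2515, 0.1149]
orientation: [[-0.005, 1.0, -0.001], [1.0, 0.005, -0.0], [-0.0, -0.001, -1.0]]
contact_force: [0.8, 0.8, -2.7]
gripper_width: 0.0539
gripper_force: 65.0
```

step_arm(dp=[[0,0,0],[0,0,20],[0,0,45],[0,0,70],[0,0,90]], turn=[0,0,0,0,0])

```text
time_s: 7.58
ee_pos: [0.371, 0.2492, 0.0239]
orientation: [[-0.0, 1.0, -0.002], [1.0, 0.0, -0.001], [-0.001, -0.002, -1.0]]
contact_force: [0.2, 0.4, -2.1]
gripper_width: 0.0539
gripper_force: 65.0
```

step_arm(dp=[[0,0,8],[0,0,15],[0,0,20],[0,0,22],[0,0,22]], turn=[0,0,0,0,0])

```text
time_s: 8.2
ee_pos: [0.3717, 0.2505, 0.0039]
orientation: [[-0.002, 1.0, 0.0], [1.0, 0.002, 0.0], [0.0, 0.0, -1.0]]
contact_force: [-1.2, -0.8, -3.2]
gripper_width: 0.0539
gripper_force: 64.9
```

step_arm(dp=[[0,0,2],[0,0,3],[0,0,4],[0,0,4],[0,0,4]], turn=[0,0,0,0,0])

```text
time_s: 8.82
ee_pos: [0.3715, 0.2504, -0.0004]
orientation: [[-0.002, 1.0, 0.0], [1.0, 0.002, 0.0], [0.0, 0.0, -1.0]]
contact_force: [-0.5, 0.2, -2.9]
gripper_width: 0.0541
gripper_force: 64.9
```

step_arm(dp=[[0,0,1],[0,0,2],[0,0,3],[0,0,3],[0,0,3]], turn=[0,0,0,0,0])

```text
time_s: 9.45
ee_pos: [0.3716, 0.2504, -0.0017]
orientation: [[-0.002, 1.0, -0.002], [1.0, 0.002, -0.001], [-0.001, -0.002, -1.0]]
contact_force: [-6.1, -2.8, 11.3]
gripper_width: 0.054
gripper_force: 66.8
```

Contact, so I'll release, rise and go over the panel for a look.

step_arm(dp=[[0,0,-1],[0,0,-1],[0,0,-1],[0,0,-1],[0,0,-15]], turn=[0,0,0,0,0], fingers=72)

```text
time_s: 10.07
ee_pos: [0.3704, 0.2499, 0.011]
orientation: [[-0.002, 1.0, -0.003], [1.0, 0.002, -0.001], [-0.001, -0.003, -1.0]]
contact_force: [0.2, 0.3, 0.3]
gripper_width: 0.0723
gripper_force: 0.0
```

step_arm(dp=[[0,0,-40],[0,0,-95],[0,10,-150],[0,20,-205],[-20,40,-250]], turn=[0,0,0,0,0])

```text
time_s: 10.7
ee_pos: [0.4116, 0.231, 0.2654]
orientation: [[-0.004, 1.0, 0.004], [1.0, 0.004, 0.001], [0.001, 0.004, -1.0]]
contact_force: [0.8, -0.1, 0.1]
gripper_width: 0.0719
gripper_force: 0.0
```

step_arm(dp=[[-50,10,-20],[-105,20,-35],[-155,30,-35],[-200,38,-35],[-200,38,-35]], turn=[0,0,0,0,0])

```text
time_s: 11.32
ee_pos: [0.45, 0.0282, 0.2975]
orientation: [[0.003, 1.0, 0.001], [1.0, -0.003, -0.0], [-0.0, 0.001, -1.0]]
contact_force: [-0.2, 0.1, 0.6]
gripper_width: 0.0719
gripper_force: 0.0
```

```bash
python3 - <<'E'
from h import *
for i in range(4): c=vision.read_camera('wrist')
cv2.imwrite('pics/p.png',c['frame'][...,::-1]); import pickle; pickle.dump(c,open('p.pkl','wb'))
s=monitor.get_state();print(s['ee_pos'],s['qvel'].round(2),s['time_s'],c['xyz'])
# predicted seam px from the coarse panel pose
a=np.radians(-14.25);R=np.array([[np.cos(a),-np.sin(a)],[np.sin(a),np.cos(a)]])
q=np.array([[-28,-100],[-28,53],[75,53],[-75,-100],[-75,100],[75,100],[75,-100]])/1000
w=q@R.T+[.4557,.0327];print(proj(c,np.c_[w,np.full(7,.028)]).round())
t=vision.read_camera('top');P,l,m=redbox({**t,'frame':np.where((np.arange(640)[None,:,None]>205)&(np.arange(640)[None,:,None]<300)&(np.arange(480)[:,None,None]>245),t['frame'],0)},.03);print('box',P.round(3).tolist(),m)
E
```

```text
[0.4496473  0.03148971 0.29692231] [ 0.58  0.22 -0.06 -0.04 -0.07 -0.19] 11.525 [0.45038898 0.10992915 0.44645279]
[[283. 263.]
 [317. 120.]
 [418. 147.]
 [240. 252.]
 [280.  56.]
 [434.  98.]
 [374. 284.]]
box [[0.394, 0.285, 0.03], [0.394, 0.195, 0.03], [0.35, 0.194, 0.03], [0.349, 0.284, 0.03]] [0.37173075 0.23952332 0.03      ]
```

View pics/p.png

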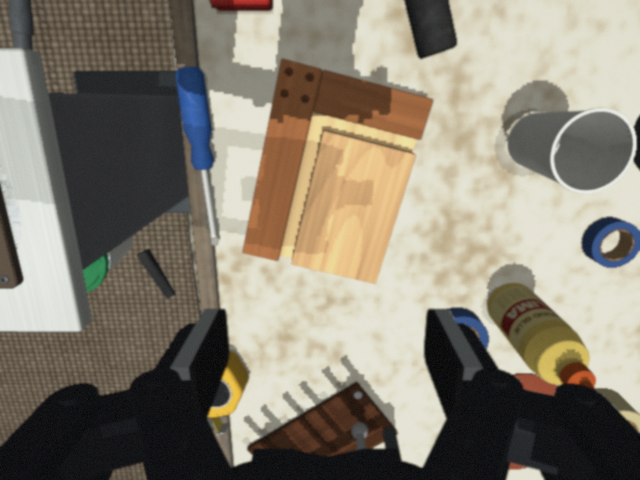

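The picture shows the box gone from the joint. The panel corners are at (243,253), (281,59), (433,98) and (376,283), and the gap runs from (290,258) to (318,122) to (417,148), close to the coarse prediction. I'll refine it by mask.

```bash
python3 - <<'E'
from h import *
import pickle;c=pickle.load(open('p.pkl','rb'));f=c['frame'];hsv=cv2.cvtColor(f,cv2.COLOR_RGB2HSV)
print(hsv[180,350],hsv[150,300],hsv[90,380],hsv[230,420],hsv[200,295],hsv[135,440],hsv[240,290], hsv[120,250])
m=(hsv[...,1]>75).astype(np.uint8);m[:,:222]=0;m[:,450:]=0;m[:50]=0;m[300:]=0
m=cv2.morphologyEx(cv2.morphologyEx(m,cv2.MORPH_CLOSE,np.ones((9,9))),cv2.MORPH_OPEN,np.ones((9,9)))
k=max(cv2.findContours(m,0,1)[0],key=cv2.contourArea)
h=cv2.convexHull(k);b=cv2.boxPoints(cv2.minAreaRect(k));print(b.round(1).tolist())
W=plane(c,k.reshape(-1,2),.028)[:,:2].astype(np.float32)*1000
r=cv2.minAreaRect(W);print(r)
E
```

```text
[ 16 109 222] [ 13 153 147] [ 12 145  93] [ 22  42 212] [ 19 100 212] [ 22  42 208] [ 20  99 224] [ 24  17 231]
[[236.60000610351562, 251.5], [281.1000061035156, 58.29999923706055], [433.6000061035156, 93.4000015258789], [389.1000061035156, 286.6000061035156]]
((456.53070068359375, 32.48710632324219), (198.92874145507812, 148.33482360839844), 75.9083251953125)
```

step_arm(dp=[[-54,-9,0],[-108,-18,0],[-162,-27,0],[-216,-36,0],[-270,-45,0]], turn=[0,0,0,0,0], fingers=55)

```text
time_s: 12.2
ee_pos: [0.4055, -0.24, 0.2969]
orientation: [[-0.004, 1.0, 0.001], [1.0, 0.004, -0.0], [-0.0, 0.001, -1.0]]
contact_force: [0.7, 0.4, -0.9]
gripper_width: 0.0547
gripper_force: 0.0
```

step_arm(dp=[[-54,-9,0],[-108,-18,0],[-108,-18,0],[-108,-18,0],[-108,-18,0]], turn=[0.17,0.34,0.52,0.7,0.87])

```text
time_s: 12.82
ee_pos: [0.3885, -0.3467, 0.2965]
orientation: [[0.765, 0.643, -0.0], [0.643, -0.765, 0.0], [0.0, -0.0, -1.0]]
contact_force: [-0.4, 0.7, 0.0]
gripper_width: 0.0549
gripper_force: 0.0
```

step_arm(dp=[[0,0,0],[0,0,0],[0,0,0],[0,0,0],[0,0,0]], turn=[0.1,0.1,0.1,0.1,0.1])

```text
time_s: 13.45
ee_pos: [0.3877, -0.3475, 0.2966]
orientation: [[0.823, 0.567, 0.0], [0.567, -0.823, 0.0], [0.0, -0.0, -1.0]]
contact_force: [1.0, -0.1, -0.5]
gripper_width: 0.055
gripper_force: 0.0
```

```bash
python3 - <<'E'
from h import *
c=vision.read_camera('wrist');cv2.imwrite('pics/r.png',c['frame'][...,::-1]);import pickle;pickle.dump(c,open('r.pkl','wb'))
s=monitor.get_state();print(s['ee_pos'],np.round(s['orientation'],3).tolist(),s['qvel'].round(2),s['time_s'],s['qpos'].round(1))
print(proj(c,[[.387,-.347,.186],[.492,-.275,.186],[.4395,-.311,.13]]))
E
```

```text
[ 0.3877166  -0.34754196  0.29663092] [[0.824, 0.567, -0.0], [0.567, -0.824, 0.0], [0.0, -0.0, -1.0]] [-0.15 -0.    0.   -0.09 -0.07 -0.05] 13.5 [-53.   -6.2 106.9   0.   79.2   2.4]
[[322.1598599  229.16746311]
 [321.72603738  11.10764911]
 [322.66341574 123.55708959]]
```

View pics/r.png

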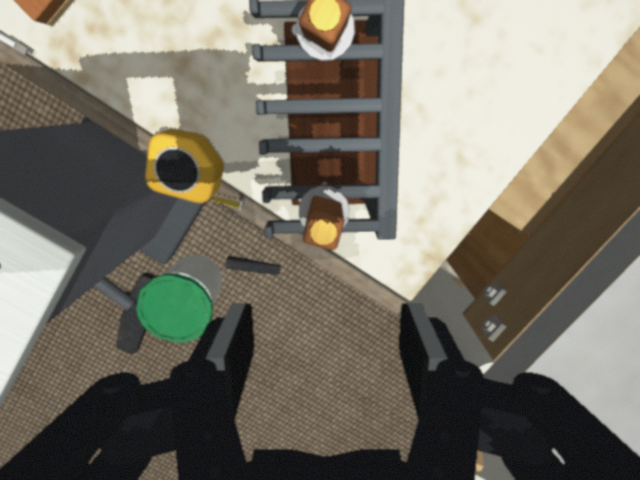

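The stylus head's yellow top is at (322,232), the burnisher's at (325,14), the middle rail's prongs are at rows 106 and 146, and the beam front is at about column 380. Now to turn these into numbers.

```bash
python3 - <<'E'
from h import *
import pickle;c=pickle.load(open('r.pkl','rb'));f=c['frame'];hsv=cv2.cvtColor(f,cv2.COLOR_RGB2HSV)
m=((abs(hsv[...,0].astype(int)-24)<7)&(hsv[...,1]>150)&(hsv[...,2]>180)).astype(np.uint8)
n,l,st,ce=cv2.connectedComponentsWithStats(m)
for i in range(1,n):
    if st[i,4]>150: print(ce[i],st[i],plane(c,[ce[i]],.186).round(4))
S=np.median(hsv[60:250,300:368,1].astype(int),axis=1)
print([(60+i,int(v)) for i,v in enumerate(S)])
S=hsv[...,1].astype(int)
print('beam row125',[(x,S[125,x],hsv[125,x,2]) for x in range(370,408)])
for r in (106,146): print('end',r,[(x,S[r,x],hsv[r,x,2]) for x in range(252,272)])
E
```

```text
[159.89044289 143.88344988] [148 134  30  26 429] [[ 0.3759 -0.2343  0.186 ]]
[187.4036036 191.4954955] [148 182  65  20 555] [[ 0.3592 -0.2624  0.186 ]]
[(60, 49), (61, 118), (62, 144), (63, 147), (64, 147), (65, 146), (66, 146), (67, 148), (68, 147), (69, 148), (70, 146), (71, 148), (72, 146), (73, 146), (74, 146), (75, 147), (76, 147), (77, 147), (78, 147), (79, 147), (80, 146), (81, 147), (82, 147), (83, 148), (84, 145), (85, 147), (86, 147), (87, 147), (88, 146), (89, 146), (90, 145), (91, 147), (92, 146), (93, 144), (94, 145), (95, 146), (96, 144), (97, 131), (98, 76), (99, 15), (100, 19), (101, 22), (102, 22), (103, 23), (104, 23), (105, 22), (106, 23), (107, 23), (108, 23), (109, 23), (110, 22), (111, 21), (112, 13), (113, 41), (114, 110), (115, 139), (116, 146), (117, 148), (118, 147), (119, 149), (120, 146), (121, 145), (122, 147), (123, 147), (124, 145), (125, 146), (126, 146), (127, 147), (128, 148), (129, 148), (130, 146), (131, 147), (132, 146), (133, 147), (134, 146), (135, 144), (136, 128), (137, 79), (138, 15), (139, 21), (140, 22), (141, 23), (142, 23), (143, 23), (
[... 3335 characters left out ...]
np.int64(24), np.uint8(148)), (253, np.int64(28), np.uint8(147)), (254, np.int64(26), np.uint8(148)), (255, np.int64(24), np.uint8(146)), (256, np.int64(26), np.uint8(145)), (257, np.int64(26), np.uint8(137)), (258, np.int64(22), np.uint8(116)), (259, np.int64(12), np.uint8(84)), (260, np.int64(15), np.uint8(67)), (261, np.int64(21), np.uint8(62)), (262, np.int64(23), np.uint8(67)), (263, np.int64(20), np.uint8(65)), (264, np.int64(25), np.uint8(61)), (265, np.int64(22), np.uint8(57)), (266, np.int64(31), np.uint8(49)), (267, np.int64(18), np.uint8(42)), (268, np.int64(23), np.uint8(44)), (269, np.int64(23), np.uint8(56)), (270, np.int64(28), np.uint8(63)), (271, np.int64(24), np.uint8(63))]
```

```bash
python3 - <<'E'
from h import *
import pickle;c=pickle.load(open('r.pkl','rb'));f=c['frame'];hsv=cv2.cvtColor(f,cv2.COLOR_RGB2HSV).astype(int)
print(hsv[232,322],hsv[220,310])
m=((abs(hsv[...,0]-hsv[232,322,0])<4)&(hsv[...,1]>160)&(hsv[...,2]>130)).astype(np.uint8);m[:,:290]=0;m[:,360:]=0;m[260:]=0
n,l,st,ce=cv2.connectedComponentsWithStats(m)
for i in range(1,n):
    if st[i,4]>100: print(ce[i].round(1),st[i],plane(c,[ce[i]],.186).round(4))
P=plane(c,[(334,98),(334,137),(334,183.7)],.13)[:,:2]*1000
d=P[0]-P[2];print('A-B,B-C mm',np.linalg.norm(P[0]-P[1]),np.linalg.norm(P[1]-P[2]),'yaw y',np.degrees(np.arctan2(d[1],d[0])))
# prong direction from upper edge of prong A at two columns
def edge(col,lo,hi):
    s=hsv[lo:hi,col-3:col+4,1].mean(1); i=np.argmax(s<80); return lo+i-1+(s[i-1]-80)/(s[i-1]-s[i])
for lo,hi in((90,106),(130,144)):
    e=[(x,edge(x,lo,hi)) for x in (300,330,368)];Q=plane(c,e,.13)[:,:2];v=Q[-1]-Q[0];print(np.round(e,1).tolist(),'x dir deg',np.degrees(np.arctan2(v[1],v[0])))
B=plane(c,[(380.5,125),(400,125)],.13)[:,:2]*1000;print('beam',B,np.linalg.norm(B[0]-B[1]))
for yaw in (-55.5,-55.0):
    a=np.radians(yaw);X=np.array([np.cos(a),np.sin(a)]);Y=np.array([-X[1],X[0]])
    y0=np.mean([P[0]@Y-19,P[1]@Y+9,P[2]@Y+45]);x0=np.mean([B[0]@X-47,B[1]@X-63]);print(yaw,[P[0]@Y-19,P[1]@Y+9,P[2]@Y+45],[B[0]@X-47,B[1]@X-63],'rail',x0*X+y0*Y,'right rail',x0*X+(y0-64)*Y)
E
```

```text
[ 22 143 239] [ 13 151 108]
A-B,B-C mm 27.4009526233834 34.932841836528034 yaw y 34.83759990138199
[[300.0, 98.5], [330.0, 98.0], [368.0, 97.1]] x dir deg -54.3159872507043
[[300.0, 137.1], [330.0, 137.1], [368.0, 136.4]] x dir deg -54.92283739638073
beam [[ 462.6900972  -346.54591639]
 [ 470.79670225 -358.33666477]] 14.308696403639887
-55.5 [np.float64(184.83255918138664), np.float64(185.43208117848303), np.float64(186.4998467832979)] [np.float64(500.6681220762056), np.float64(498.9768182593284)] rail [ 436.05062937 -306.79849465] right rail [ 383.3065533  -343.04849382]
-55.0 [np.float64(180.34422691836676), np.float64(180.94338486277613), np.float64(182.0106828515454)] [np.float64(502.26193293952724), np.float64(500.5701062132292)] rail [ 435.94838321 -306.8615909 ] right rail [ 383.52265237 -343.57048283]
```

```bash
python3 - <<'E'
from h import *
import pickle;c=pickle.load(open('r.pkl','rb'));hsv=cv2.cvtColor(c['frame'],cv2.COLOR_RGB2HSV).astype(int)
m=((abs(hsv[...,0]-22)<5)&(hsv[...,1]>100)&(hsv[...,2]>170)).astype(np.uint8);m[:,:295]=0;m[:,355:]=0;m[260:]=0
n,l,st,ce=cv2.connectedComponentsWithStats(m)
s=monitor.get_state()
for i in range(1,n):
    if st[i,4]>100: p=plane(c,[ce[i]],.186);print(ce[i].round(1),st[i],p.round(4),totool(s,p[0]))
# flange: grey bright ellipse below head
m=((hsv[...,1]<35)&(hsv[...,2]>130)).astype(np.uint8);m[:,:290]=0;m[:,355:]=0;m[:183]=0;m[226:]=0
ys,xs=np.nonzero(m);print('flange px',xs.min(),xs.max(),ys.min(),ys.max())
for r in range(186,226,4): q=np.nonzero(m[r])[0]; print(r,q.min() if len(q) else None,q.max() if len(q) else None)
print(proj(c,[plane(c,[(322,232)],.186)[0]*[1,1,0]+[0,0,.136]]))
E
```

```text
[323.3  11.5] [309   0  32  31 493] [[ 0.4923 -0.2758  0.186 ]] [126.8   0.3 110.6]
[323.  232.1] [310 220  27  25 519] [[ 0.3856 -0.3486  0.186 ]] [ -2.3  -0.3 110.6]
flange px 290 354 184 225
186 None None
190 324 331
194 326 342
198 332 345
202 290 347
206 290 354
210 290 354
214 290 354
218 290 354
222 301 347
[[322.59353881 212.30702351]]
```

The stylus axis is 2 mm off in tool x. I'll descend with the TCP 16 mm below the head centre, to allow for the tip offset, and then grip.

step_arm(dp=[[-2,0,40],[-2,0,85],[-2,0,120],[-2,0,145],[-2,0,151]], turn=[0,0,0,0,0])

```text
time_s: 14.12
ee_pos: [0.3852, -0.3477, 0.1436]
orientation: [[0.824, 0.567, -0.002], [0.567, -0.824, 0.003], [-0.0, -0.004, -1.0]]
contact_force: [0.0, -0.6, 0.9]
gripper_width: 0.0552
gripper_force: 0.0
```

step_arm(dp=[[0,0,0],[0,0,0],[0,0,0],[0,0,0],[0,0,0]], turn=[0,0,0,0,0], fingers=10)

```text
time_s: 14.75
ee_pos: [0.3866, -0.3496, 0.1471]
orientation: [[0.824, 0.567, 0.002], [0.567, -0.824, -0.002], [-0.0, 0.003, -1.0]]
contact_force: [-1.1, -0.2, 5.3]
gripper_width: 0.0255
gripper_force: 59.5
```

step_arm(dp=[[0,0,0],[0,0,0],[0,0,0],[0,0,0],[0,0,0]], turn=[0,0,0,0,0])

```text
time_s: 15.38
ee_pos: [0.3866, -0.3496, 0.1471]
orientation: [[0.824, 0.567, 0.002], [0.567, -0.824, -0.002], [-0.0, 0.003, -1.0]]
contact_force: [0.1, 0.8, 5.1]
gripper_width: 0.0256
gripper_force: 59.5
```

```bash
python3 - <<'E'
from h import *
s=monitor.get_state();print(s['ee_pos'],np.round(s['orientation'],4).tolist(),s['contact_force'],s['ft_torque'],s['gripper_width'],s['time_s'])
E
```

```text
[ 0.38663661 -0.34960391  0.1471332 ] [[0.8237, 0.567, 0.0016], [0.567, -0.8237, -0.0023], [-0.0, 0.0028, -1.0]] [0.06703792 0.77431502 5.11219426] [-0.03512677  0.04609161  0.05407528] 0.025609149100242194 15.375
```

Gripped at 25.6 mm, as expected for the 24 mm head. I'll lift straight up; the 12 mm shaft is free in the slot.

step_arm(dp=[[0,0,-10],[0,0,-30],[0,0,-60],[0,0,-100],[0,0,-140]], turn=[0,0,0,0,0])

```text
time_s: 16.0
ee_pos: [0.3856, -0.3479, 0.2859]
orientation: [[0.824, 0.567, -0.001], [0.567, -0.824, 0.002], [0.0, -0.003, -1.0]]
contact_force: [-0.3, -0.1, -1.8]
gripper_width: 0.0255
gripper_force: 59.0
```

step_arm(dp=[[0,0,-15],[0,0,-15],[0,0,-15],[0,0,-15],[0,0,-15]], turn=[0,0,0,0,0])

```text
time_s: 16.62
ee_pos: [0.3858, -0.3484, 0.2993]
orientation: [[0.824, 0.567, -0.001], [0.567, -0.824, 0.002], [-0.0, -0.002, -1.0]]
contact_force: [-0.5, 1.1, -1.8]
gripper_width: 0.0259
gripper_force: 59.1
```

```bash
python3 - <<'E'
from h import *
s=monitor.get_state();print(s['ee_pos'],s['contact_force'],s['ft_torque'],s['gripper_width'],s['time_s'])
# both moves to seam points
R=np.array(s['orientation'])
for n,p in dict(start=[.4076,-.046],corner=[.4421,.0907],end=[.5304,.0685]).items(): print(n,totool(s,p+[.018+.1221]))
# tool in wrist view: steel shaft/pin below head?
c=vision.read_camera('wrist');cv2.imwrite('pics/h.png',c['frame'][...,::-1])
print(proj(c,[s['ee_pos']+R@[0,0,k] for k in (-.03,0,.02,.1221)]).round(1).tolist())
f=c['frame']
for col in (322,326,330):print(col,[tuple(int(v) for v in f[r,col]) for r in range(150,330,10)])
E
```

```text
[ 0.38578051 -0.34839152  0.2993487 ] [-0.45708523  1.06218557 -1.81206024] [-0.00158327  0.03379021  0.00051597] 0.025916191842058105 16.625
start [ 189.4 -236.4  159.8]
corner [ 295.3 -329.4  160. ]
end [ 355.5 -261.1  159.8]
[[321.0, 353.5], [321.8, 310.2], [322.3, 288.6], [323.5, 223.7]]
322 [(54, 36, 26), (82, 51, 34), (80, 51, 35), (40, 30, 26), (94, 99, 102), (86, 60, 44), (220, 219, 201), (91, 97, 99), (80, 81, 80), (78, 80, 80), (77, 79, 78), (88, 89, 89), (89, 88, 89), (71, 47, 30), (71, 48, 32), (72, 48, 32), (70, 47, 30), (70, 46, 30)]
326 [(57, 38, 26), (86, 56, 37), (89, 57, 37), (40, 26, 20), (98, 106, 107), (93, 65, 50), (219, 217, 200), (90, 94, 97), (75, 78, 75), (81, 80, 80), (76, 76, 75), (92, 92, 94), (89, 90, 90), (69, 45, 27), (69, 44, 27), (71, 48, 32), (72, 48, 32), (68, 46, 28)]
330 [(53, 35, 23), (81, 52, 33), (82, 51, 34), (38, 27, 22), (97, 103, 106), (91, 66, 51), (219, 218, 200), (93, 100, 102), (189, 184, 165), (78, 80, 80), (78, 78, 78), (91, 92, 91), (93, 95, 94), (70, 47, 29), (69, 44, 26), (70, 47, 29), (69, 47, 30), (66, 43, 26)]
```

```bash
python3 - <<'E'
from h import *
f=cv2.imread('pics/h.png').astype(int)
for r in range(212,262,3):
    print(r,' '.join('%3d/%d'%(f[r,c].mean(),f[r,c,2]-f[r,c,0]) for c in range(308,342,2)))
E
```

```text
212 213/20 213/19 214/18 212/20 212/18 213/18 213/19 213/20 212/20 213/19 212/18 212/19 213/18 213/18 213/19 212/19 213/19
215 181/17 171/16 169/16 169/15 169/15 171/16 169/17 163/16 153/14 154/13 153/13 152/15 153/13 153/12 148/14 142/12 143/12
218  71/-6  72/-5  70/-6  71/-6  72/-5  74/-8  76/-6  74/-7  75/-6  77/-6  77/-8  77/-7  78/-8  80/-8  79/-6  80/-8  81/-6
221  95/-9  95/-8  97/-10  95/-7  96/-10  96/-10  95/-9  88/-7  86/-4  88/-5  94/-8  99/-9  98/-8  99/-10  98/-9  99/-10 100/-11
224  99/-8  98/-10  98/-9  98/-10  99/-10  98/-9  89/-6  79/1  79/0  77/-1  86/-3  99/-9 100/-10 101/-10 102/-9 100/-9 100/-10
227  95/-6  93/-9  93/-7  94/-8  95/-7  96/-8  86/-4  76/0  77/0  78/-1  84/-2  95/-4  99/-6  98/-6 100/-5 100/-6 104/-4
230 168/15 186/16 189/17 188/17 195/17 192/19 140/10  80/0  75/-1  76/0 107/9 179/24 195/24 202/22 205/21 205/22 205/22
233  90/13 139/16 185/18 205/20 208/23 193/22 137/11  81/1  77/1  78/-1 100/9 172/24 199/25 206/24 211/21 212/20 213/20
236  92/16  83/15  84/12 119/15 147/16 110/8  83/0  79/-2  80/0  78/-2  80/1  91/3 141/12 198/20 211/21 212/21 211
[... 230 characters left out ...]
1 209/22
245 116/20 118/21 118/24 103/20  77/3  76/1  79/-1  78/-1  76/-1  79/-1  79/0  79/-1  77/0 111/7 194/21 209/23 210/22
248 116/23 118/23 120/23 104/18  78/0  77/2  78/0  80/0  81/-1  77/2  81/1  77/-1  78/-1 101/4 182/18 210/22 210/21
251 117/25 114/23 105/18  87/8  77/0  75/-2  78/0  77/-1  75/-1  76/0  74/0  77/1  74/0  78/1  96/7 142/14 186/19
254  83/9  79/2  79/1  82/-1  81/-1  79/-2  82/-1  82/-1  79/-2  85/0  87/-1  86/0  84/-1  87/-2  83/0  80/-1  84/3
257  80/0  89/-1  91/-1  91/0  88/0  87/1  87/-1  89/-1  89/-1  90/-1  93/0  91/0  92/-2  93/0  92/0  93/2  90/1
260  91/-1  92/0  90/0  90/0  89/-3  87/1  85/-1  88/-1  87/1  92/-2  90/-1  91/0  93/0  90/-1  93/1  90/-1  92/-1
```

The pin shows at columns 321–328 with its tip at about row 222, so this is the stylus. Its tip is within 1 mm of the TCP axis. I'll go above seam_start.

step_arm(dp=[[36,-45,0],[74,-92,0],[112,-140,0],[150,-187,0],[180,-224,0]], turn=[0,0,0,0,0])

```text
time_s: 17.3
ee_pos: [0.4071, -0.06, 0.3007]
orientation: [[0.823, 0.567, 0.001], [0.567, -0.823, -0.0], [0.001, 0.0, -1.0]]
contact_force: [0.9, -0.0, -1.3]
gripper_width: 0.0251
gripper_force: 59.2
```

step_arm(dp=[[10,-13,20],[10,-13,55],[10,-13,90],[10,-13,120],[10,-13,135]], turn=[0,0,0,0,0])

```text
time_s: 17.92
ee_pos: [0.4072, -0.0454, 0.1638]
orientation: [[0.824, 0.567, -0.003], [0.567, -0.824, 0.001], [-0.002, -0.002, -1.0]]
contact_force: [-0.1, -0.7, -1.0]
gripper_width: 0.0255
gripper_force: 59.3
```

step_arm(dp=[[0,0,0],[0,0,0],[0,0,0],[0,0,0],[0,0,0]], turn=[0,0,0,0,0])

```text
time_s: 18.55
ee_pos: [0.4084, -0.0458, 0.166]
orientation: [[0.824, 0.567, 0.001], [0.567, -0.824, -0.0], [0.0, 0.001, -1.0]]
contact_force: [0.8, -0.6, -1.2]
gripper_width: 0.0256
gripper_force: 59.3
```

```bash
python3 - <<'E'
from h import *
for i in range(2): c=vision.read_camera('wrist')
cv2.imwrite('pics/s1.png',c['frame'][...,::-1]);import pickle
s=monitor.get_state();pickle.dump((c,s),open('s1.pkl','wb'));print(s['ee_pos'],s['contact_force'],s['qpos'].round(1),s['gripper_width'],s['time_s'])
for n,p in dict(start=[.4076,-.046],corner=[.4421,.0907],end=[.5304,.0685]).items(): print(n,totool(s,p+[.018+.1221])+[1,-.5,0])
R=np.array(s['orientation'])
print('tip',proj(c,[s['ee_pos']+R@[-.001,.0005,.1221]]),'seam',proj(c,[[.4076,-.046,.028],[.4421,.0907,.028],[.5304,.0685,.028]]))
f=c['frame'];hsv=cv2.cvtColor(f,cv2.COLOR_RGB2HSV)
E
```

```text
[ 0.40825213 -0.04577956  0.16579266] [ 0.6308218   1.23547978 -1.99428696] [-20.6 -15.7 128.9   0.   66.8  34.8] 0.02567243620979844 18.65
start [ 0.3 -0.7 25.7]
corner [106.3 -93.7  25.7]
end [166.4 -25.4  25.7]
tip [[324.17722022 225.12584052]] seam [[323.25211991 218.41758444]
 [176.46799032  58.25960848]
 [280.54975789 -52.02434415]]
```

```bash
python3 - <<'E'
from h import *
import pickle;c,s=pickle.load(open('s1.pkl','rb'));f=c['frame'].astype(np.uint8)
a=np.radians(-14.15);R=np.array([[np.cos(a),-np.sin(a)],[np.sin(a),np.cos(a)]])
xs=np.arange(-46,-10,2)
for y in (-60,-40,-20,10):
    v=[]
    for x in xs:
        # average along the leg
        w=np.array([[x,y+d] for d in np.arange(-6,7,2)])/1000@R.T+[.4563,.0325]
        p=proj(c,np.c_[w,np.full(len(w),.028)]).astype(np.float32)
        q=cv2.remap(f,p[:,0].reshape(-1,1),p[:,1].reshape(-1,1),cv2.INTER_LINEAR).reshape(-1,3).mean(0); v.append('%d:%d,%d'%(x,q[0],q[2]))
    print(y,' '.join(v))
E
```

```text
-60 -46:81,35 -44:80,33 -42:78,32 -40:79,33 -38:80,33 -36:76,32 -34:68,28 -32:71,33 -30:108,65 -28:117,71 -26:122,75 -24:126,77 -22:126,77 -20:113,67 -18:106,60 -16:102,59 -14:103,59 -12:109,62
-40 -46:104,43 -44:103,42 -42:103,43 -40:103,43 -38:104,43 -36:101,42 -34:76,31 -32:75,35 -30:143,86 -28:153,93 -26:161,97 -24:166,101 -22:166,101 -20:142,84 -18:134,76 -16:135,76 -14:147,83 -12:212,124
-20 -46:105,44 -44:105,44 -42:104,43 -40:104,43 -38:106,44 -36:100,41 -34:76,31 -32:76,37 -30:143,86 -28:155,94 -26:160,97 -24:164,100 -22:165,100 -20:142,85 -18:136,77 -16:131,74 -14:129,73 -12:168,95
10 -46:105,45 -44:105,44 -42:104,43 -40:105,44 -38:106,44 -36:100,42 -34:76,32 -32:75,36 -30:145,87 -28:154,94 -26:160,97 -24:162,99 -22:163,100 -20:148,87 -18:204,117 -16:232,136 -14:230,134 -12:233,137
```

The gap edges measure -35 and -20.7 mm in the panel frame, as they should, so the panel pose is right. I'll lower the tip to 10 mm below the board tops.

step_arm(dp=[[0,-1,6],[0,-1,12],[0,-1,18],[0,-1,22],[0,-1,26]], turn=[0,0,0,0,0])

```text
time_s: 19.27
ee_pos: [0.4076, -0.045, 0.1393]
orientation: [[0.824, 0.567, -0.0], [0.567, -0.824, 0.0], [-0.0, -0.0, -1.0]]
contact_force: [0.5, -0.5, -0.2]
gripper_width: 0.0252
gripper_force: 59.3
```

step_arm(dp=[[0,0,0],[0,0,0],[0,0,0],[0,0,0],[0,0,0]], turn=[0,0,0,0,0])

```text
time_s: 19.9
ee_pos: [0.4077, -0.045, 0.1397]
orientation: [[0.824, 0.567, 0.0], [0.567, -0.824, -0.0], [0.0, 0.0, -1.0]]
contact_force: [-0.1, -1.3, -1.4]
gripper_width: 0.0253
gripper_force: 59.3
```

```bash
python3 - <<'E'
from h import *
s=monitor.get_state();print(s['ee_pos'],s['contact_force'],s['time_s'])
for n,p in dict(start=[.4076,-.046],corner=[.4421,.0907],end=[.5304,.0685]).items(): print(n,totool(s,p+[.018+.1221])+[1,-.5,0])
E
```

```text
[ 0.4076656  -0.04496731  0.13970484] [-0.09424473 -1.27987995 -1.408642  ] 19.9
start [ 0.4  0.3 -0.4]
corner [106.3 -92.7  -0.4]
end [166.4 -24.4  -0.4]
```

step_arm(dp=[[-1,1,0],[-2,2,0],[-2,2,0],[0.5,-0.5,0],[3,-3,0]], turn=[0,0,0,0,0])

```text
time_s: 20.52
ee_pos: [0.4084, -0.0405, 0.1396]
orientation: [[0.824, 0.567, -0.0], [0.567, -0.824, 0.0], [0.0, -0.0, -1.0]]
contact_force: [-0.4, 0.3, -1.6]
gripper_width: 0.0252
gripper_force: 59.3
```

step_arm(dp=[[2.8,-2.4,0],[5.7,-4.9,0],[8.5,-7.3,0],[11.3,-9.8,0],[14,-12,0]], turn=[0,0,0,0,0])

```text
time_s: 21.15
ee_pos: [0.4132, -0.0227, 0.1396]
orientation: [[0.824, 0.567, -0.0], [0.567, -0.824, 0.0], [-0.0, -0.0, -1.0]]
contact_force: [0.9, -0.0, -2.1]
gripper_width: 0.0253
gripper_force: 59.3
```

step_arm(dp=[[2.8,-2.4,0],[5.7,-4.9,0],[8.5,-7.3,0],[11.3,-9.8,0],[14,-12,0]], turn=[0,0,0,0,0])

```text
time_s: 21.78
ee_pos: [0.4179, -0.0049, 0.1396]
orientation: [[0.824, 0.567, -0.0], [0.567, -0.824, -0.0], [-0.0, -0.0, -1.0]]
contact_force: [0.0, 0.0, -1.4]
gripper_width: 0.0256
gripper_force: 59.3
```

```bash
python3 - <<'E'
from h import *
s=monitor.get_state();print(s['ee_pos'],s['contact_force'],s['time_s'])
for n,p in dict(start=[.4076,-.046],corner=[.4421,.0907],end=[.5304,.0685]).items(): print(n,totool(s,p+[.018+.1221])+[1,-.5,0])
E
```

```text
[ 0.41789833 -0.00486921  0.13962454] [ 1.26810249e-03  3.22601960e-02 -1.35145015e+00] 21.775
start [-30.8  27.5  -0.5]
corner [ 75.1 -65.5  -0.5]
end [135.3   2.9  -0.5]
```

step_arm(dp=[[2.8,-2.4,0],[5.6,-4.9,0],[8.4,-7.3,0],[11.2,-9.8,0],[14,-12.2,0]], turn=[0,0,0,0,0])

```text
time_s: 22.4
ee_pos: [0.4225, 0.0131, 0.1396]
orientation: [[0.824, 0.567, 0.0], [0.567, -0.824, -0.0], [-0.0, 0.0, -1.0]]
contact_force: [-0.4, -0.9, -1.9]
gripper_width: 0.0258
gripper_force: 59.3
```

step_arm(dp=[[2.8,-2.4,0],[5.6,-4.9,0],[8.4,-7.3,0],[11.2,-9.8,0],[14,-12.2,0]], turn=[0,0,0,0,0])

```text
time_s: 23.02
ee_pos: [0.4272, 0.0311, 0.1396]
orientation: [[0.824, 0.567, -0.0], [0.567, -0.824, 0.0], [0.0, -0.0, -1.0]]
contact_force: [-0.6, 0.3, -1.5]
gripper_width: 0.0256
gripper_force: 59.3
```

step_arm(dp=[[2.8,-2.4,0],[5.6,-4.9,0],[8.4,-7.3,0],[11.2,-9.8,0],[14,-12.2,0]], turn=[0,0,0,0,0])

```text
time_s: 23.65
ee_pos: [0.4318, 0.0491, 0.1396]
orientation: [[0.824, 0.567, 0.0], [0.567, -0.824, 0.0], [0.0, -0.0, -1.0]]
contact_force: [0.1, 0.1, -0.8]
gripper_width: 0.0256
gripper_force: 59.3
```

step_arm(dp=[[2.8,-2.4,0],[5.6,-4.9,0],[8.4,-7.3,0],[11.2,-9.8,0],[14,-12.2,0]], turn=[0,0,0,0,0])

```text
time_s: 24.28
ee_pos: [0.4364, 0.0671, 0.1396]
orientation: [[0.824, 0.567, 0.0], [0.567, -0.824, 0.0], [0.0, 0.0, -1.0]]
contact_force: [0.7, 0.1, -1.7]
gripper_width: 0.0255
gripper_force: 59.3
```

step_arm(dp=[[2.8,-2.4,0],[5.6,-4.9,0],[8.4,-7.3,0],[11.2,-9.8,0],[14,-12.2,0]], turn=[0,0,0,0,0])

```text
time_s: 24.9
ee_pos: [0.441, 0.085, 0.1396]
orientation: [[0.824, 0.567, -0.0], [0.567, -0.824, 0.0], [-0.0, -0.0, -1.0]]
contact_force: [-0.6, 0.1, -0.8]
gripper_width: 0.0254
gripper_force: 59.3
```

```bash
python3 - <<'E'
from h import *
s=monitor.get_state();print(s['ee_pos'],s['contact_force'],s['time_s'])
for n,p in dict(corner=[.4421,.0907],end=[.5304,.0685]).items(): print(n,totool(s,p+[.018+.1221])+[1,-.5,0])
E
```

```text
[0.44098669 0.08503898 0.13960733] [-0.60363541  0.1333277  -0.78056201] 24.9
corner [ 5.1 -4.5 -0.5]
end [65.3 63.8 -0.5]
```

step_arm(dp=[[2.6,-2.3,0],[5.1,-4.5,0],[7.6,-1.7,0],[10.1,1.1,0],[12.5,4,0]], turn=[0,0,0,0,0])

```text
time_s: 25.52
ee_pos: [0.4538, 0.0884, 0.1397]
orientation: [[0.824, 0.567, 0.0], [0.567, -0.824, -0.0], [0.0, 0.0, -1.0]]
contact_force: [0.6, -0.6, -1.5]
gripper_width: 0.0253
gripper_force: 59.3
```

step_arm(dp=[[2.5,2.8,0],[5,5.6,0],[7.4,8.5,0],[9.9,11.3,0],[12.4,14.1,0]], turn=[0,0,0,0,0])

```text
time_s: 26.15
ee_pos: [0.472, 0.084, 0.1396]
orientation: [[0.824, 0.567, -0.0], [0.567, -0.824, 0.0], [0.0, -0.0, -1.0]]
contact_force: [-0.6, -0.5, -1.1]
gripper_width: 0.0254
gripper_force: 59.3
```

step_arm(dp=[[2.5,2.8,0],[5,5.6,0],[7.4,8.5,0],[9.9,11.3,0],[12.4,14.1,0]], turn=[0,0,0,0,0])

```text
time_s: 26.78
ee_pos: [0.4901, 0.0794, 0.1396]
orientation: [[0.824, 0.567, -0.0], [0.567, -0.824, 0.0], [-0.0, -0.0, -1.0]]
contact_force: [0.0, 0.2, -1.9]
gripper_width: 0.0255
gripper_force: 59.3
```

step_arm(dp=[[2.5,2.8,0],[5,5.6,0],[7.4,8.5,0],[9.9,11.3,0],[12.4,14.1,0]], turn=[0,0,0,0,0])

```text
time_s: 27.4
ee_pos: [0.5084, 0.0748, 0.1396]
orientation: [[0.824, 0.567, 0.0], [0.567, -0.824, 0.0], [0.0, -0.0, -1.0]]
contact_force: [-0.8, 0.2, -1.8]
gripper_width: 0.0252
gripper_force: 59.3
```

step_arm(dp=[[2.5,2.8,0],[5,5.6,0],[7.4,8.5,0],[9.9,11.3,0],[12.4,14.1,0]], turn=[0,0,0,0,0])

```text
time_s: 28.02
ee_pos: [0.5266, 0.0702, 0.1396]
orientation: [[0.824, 0.567, -0.0], [0.567, -0.824, -0.0], [-0.0, -0.0, -1.0]]
contact_force: [-0.2, 0.8, -0.4]
gripper_width: 0.0257
gripper_force: 59.3
```

step_arm(dp=[[2.3,2.6,0],[4.4,5,0],[4.8,5.4,0],[4.8,5.4,0],[4.8,5.4,0]], turn=[0,0,0,0,0])

```text
time_s: 28.65
ee_pos: [0.5332, 0.0686, 0.1396]
orientation: [[0.824, 0.567, -0.0], [0.567, -0.824, 0.0], [-0.0, -0.0, -1.0]]
contact_force: [-0.4, 0.4, -0.4]
gripper_width: 0.0255
gripper_force: 59.3
```

```bash
python3 - <<'E'
from h import *
s=monitor.get_state();print(s['ee_pos'],s['contact_force'],s['time_s'],s['gripper_width'])
for n,p in dict(end=[.5304,.0685]).items(): print(n,totool(s,p+[.018+.1221])+[1,-.5,0])
print('hang',totool(s,[.4396,-.3127,.1471]))
E
```

```text
[0.53322304 0.06857153 0.13960751] [-0.43703132  0.42630333 -0.35296024] 28.65 0.02554031276828795
end [-1.4 -2.  -0.5]
hang [-293.3  261.    -7.5]
```

The pass is complete, with side forces under about 1 N. I'll lift out and go to the front of the middle rail.

step_arm(dp=[[0,0,-12],[0,0,-35],[0,0,-80],[0,0,-125],[-10,6,-170]], turn=[0,0,0,0,0])

```text
time_s: 29.28
ee_pos: [0.5284, 0.0582, 0.3122]
orientation: [[0.823, 0.568, 0.001], [0.568, -0.823, 0.0], [0.001, 0.001, -1.0]]
contact_force: [1.1, -0.2, -1.9]
gripper_width: 0.0257
gripper_force: 59.3
```

step_arm(dp=[[-45,29,0],[-93,59,0],[-140,89,0],[-188,119,0],[-235,149,0]], turn=[0,0,0,0,0])

```text
time_s: 29.9
ee_pos: [0.4185, -0.1995, 0.3109]
orientation: [[0.824, 0.567, 0.002], [0.567, -0.824, -0.001], [0.001, 0.002, -1.0]]
contact_force: [0.7, 0.6, -1.4]
gripper_width: 0.0253
gripper_force: 59.3
```

step_arm(dp=[[-30,20,0],[-48,31,15],[-48,31,60],[-48,31,105],[-48,31,130]], turn=[0,0,0,0,0])

```text
time_s: 30.52
ee_pos: [0.3965, -0.2501, 0.1778]
orientation: [[0.824, 0.567, -0.002], [0.567, -0.824, 0.002], [-0.0, -0.003, -1.0]]
contact_force: [0.8, 0.1, -0.9]
gripper_width: 0.0254
gripper_force: 59.3
```

step_arm(dp=[[0,0,0],[0,0,0],[0,0,0],[0,0,0],[0,0,0]], turn=[0,0,0,0,0])

```text
time_s: 31.15
ee_pos: [0.3977, -0.251, 0.1802]
orientation: [[0.824, 0.567, 0.001], [0.567, -0.824, -0.001], [0.0, 0.001, -1.0]]
contact_force: [1.0, -0.3, -1.5]
gripper_width: 0.0255
gripper_force: 59.3
```

```bash
python3 - <<'E'
from h import *
for i in range(2): c=vision.read_camera('wrist')
cv2.imwrite('pics/k.png',c['frame'][...,::-1]);import pickle
s=monitor.get_state();pickle.dump((c,s),open('k.pkl','wb'));print(s['ee_pos'],np.round(s['orientation'],3).tolist(),s['contact_force'],s['gripper_width'],s['time_s'])
print('hang',totool(s,[.4396,-.3127,.1471]))
# prong edges in this view: predict + sample along rack y at rack x=-10..20
a=np.radians(-55.2);X=np.array([np.cos(a),np.sin(a)]);Y=np.array([-X[1],X[0]]);O=np.array([.436,-.3068])
f=c['frame']
for x in (-20,0,20):
    v=[]
    for y in range(-26,30,2):
        w=O+(x*X+y*Y)/1000;p=proj(c,[[*w,.13]])[0]
        if 0<=p[0]<640 and 0<=p[1]<480: q=f[int(round(p[1])),int(round(p[0]))].astype(int);v.append('%d:%d/%d'%(y,q.mean(),q[0]-q[2]))
    print(x,p.round(),' '.join(v))
E
```

```text
[ 0.39749328 -0.25083724  0.17984105] [[0.824, 0.567, 0.0], [0.567, -0.824, -0.0], [0.0, 0.0, -1.0]] [ 0.33351046  0.43097293 -1.18899947] 0.025461861787435494 31.25
hang [-0.4 74.8 32.8]
-20 [419. 211.] -26:232/13 -24:63/45 -22:57/51 -20:62/49 -18:87/-6 -16:92/-8 -14:94/-8 -12:95/-10 -10:56/-4 -8:37/-5 -6:42/42 -4:59/51 -2:67/57 0:68/57 2:69/56 4:64/57 6:42/33 8:50/19 10:106/-10 12:114/-11 14:113/-12 16:114/-10 18:58/-5 20:60/44 22:69/56 24:68/58 26:70/57 28:49/37
0 [460. 211.] -26:236/12 -24:84/40 -22:58/52 -20:45/20 -18:96/-8 -16:107/-9 -14:108/-10 -12:108/-9 -10:78/-8 -8:36/-3 -6:36/20 -4:44/37 -2:42/36 0:45/39 2:54/47 4:52/44 6:54/47 8:64/49 10:104/-8 12:112/-10 14:111/-11 16:112/-11 18:75/-7 20:45/24 22:54/50 24:54/48 26:61/52 28:65/52
20 [500. 210.] -26:38/-3 -24:156/15 -22:230/14 -20:233/14 -18:122/-1 -16:108/-10 -14:107/-8 -12:107/-9 -10:89/-9 -8:43/-1 -6:218/17 -4:235/14 -2:235/12 0:235/13 2:235/13 4:235/12 6:236/13 8:232/13 10:110/-4 12:108/-12 14:110/-9 16:108/-11 18:87/-8 20:106/9 22:231/16 24:227/19 26:225/23 28:231/17
```

The measured rail centre agrees within 1 mm: the prongs are at ±14 about -0.4. I'll slide in over the stops, then lower.

step_arm(dp=[[0.5,8,0],[1,17,0],[1,26,0],[1,34,0],[1,42,0]], turn=[0,0,0,0,0])

```text
time_s: 31.88
ee_pos: [0.4224, -0.2853, 0.1795]
orientation: [[0.824, 0.567, -0.0], [0.567, -0.824, 0.0], [-0.0, -0.0, -1.0]]
contact_force: [-0.3, 1.3, -2.1]
gripper_width: 0.0258
gripper_force: 59.3
```

step_arm(dp=[[0,9,0],[0,18,0],[0,26,0],[0,30,0],[0,30,0]], turn=[0,0,0,0,0])

```text
time_s: 32.5
ee_pos: [0.4391, -0.3097, 0.1795]
orientation: [[0.824, 0.567, -0.0], [0.567, -0.824, 0.0], [-0.0, -0.0, -1.0]]
contact_force: [-0.4, -0.0, -1.5]
gripper_width: 0.0257
gripper_force: 59.3
```

step_arm(dp=[[0,0,7],[0,0,14],[0,0,21],[0,0,25],[0,0,28]], turn=[0,0,0,0,0])

```text
time_s: 33.12
ee_pos: [0.439, -0.3095, 0.1513]
orientation: [[0.824, 0.567, -0.0], [0.567, -0.824, 0.0], [-0.0, -0.0, -1.0]]
contact_force: [-0.2, 0.1, -1.5]
gripper_width: 0.0251
gripper_force: 59.3
```

step_arm(dp=[[0,0,1],[0,0,2],[0,0,3],[0,0,3],[0,0,3]], turn=[0,0,0,0,0])

```text
time_s: 33.75
ee_pos: [0.4391, -0.3096, 0.1487]
orientation: [[0.824, 0.567, 0.0], [0.567, -0.824, -0.0], [0.0, 0.0, -1.0]]
contact_force: [0.3, 1.4, -1.5]
gripper_width: 0.0255
gripper_force: 59.3
```

step_arm(dp=[[0,0,0.5],[0,0,1],[0,0,1.5],[0,0,2],[0,0,2]], turn=[0,0,0,0,0])

```text
time_s: 34.38
ee_pos: [0.4391, -0.3096, 0.1472]
orientation: [[0.824, 0.567, -0.0], [0.567, -0.824, -0.0], [-0.0, 0.0, -1.0]]
contact_force: [-2.3, 1.8, 3.4]
gripper_width: 0.0258
gripper_force: 59.5
```

The flange is resting on the rail at exactly the expected height. I'll let go and rise.

step_arm(dp=[[0,0,0],[0,0,0],[0,0,0],[0,0,0],[0,0,-5]], turn=[0,0,0,0,0], fingers=55)

```text
time_s: 35.0
ee_pos: [0.4389, -0.3093, 0.1513]
orientation: [[0.824, 0.567, -0.001], [0.567, -0.824, 0.001], [-0.0, -0.001, -1.0]]
contact_force: [-0.7, 0.0, 0.2]
gripper_width: 0.0548
gripper_force: 0.0
```

step_arm(dp=[[0,0,-10],[0,0,-30],[0,0,-70],[0,0,-120],[0,0,-150]], turn=[0,0,0,0,0])

```text
time_s: 35.62
ee_pos: [0.4397, -0.3101, 0.3059]
orientation: [[0.824, 0.567, 0.004], [0.567, -0.824, -0.004], [0.001, 0.005, -1.0]]
contact_force: [-0.2, -0.2, -0.1]
gripper_width: 0.0548
gripper_force: 0.0
```

step_arm(dp=[[0,0,0],[0,0,0],[0,0,0],[0,0,0],[0,0,0]], turn=[0,0,0,0,0])

```text
time_s: 36.25
ee_pos: [0.4389, -0.3094, 0.3008]
orientation: [[0.824, 0.567, -0.001], [0.567, -0.824, 0.001], [-0.0, -0.001, -1.0]]
contact_force: [-0.7, 0.3, 0.1]
gripper_width: 0.0548
gripper_force: 0.0
```

```bash
python3 - <<'E'
from h import *
c=vision.read_camera('wrist');t=vision.read_camera('top');s=monitor.get_state();print(s['ee_pos'],s['contact_force'],s['time_s'],s['gripper_width'])
for n,c,k in(('wrist',c,200),('top',t,3)):
    hsv=cv2.cvtColor(c['frame'],cv2.COLOR_RGB2HSV).astype(int)
    m=((abs(hsv[...,0]-23)<7)&(hsv[...,1]>95)&(hsv[...,2]>150)).astype(np.uint8)
    nn,l,st,ce=cv2.connectedComponentsWithStats(m)
    for i in range(1,nn):
        p=plane(c,[ce[i]],.186)[0]
        if k<st[i,4]<3000 and .3<p[0]<.56 and -.42<p[1]<-.2: print(n,ce[i].round(1),st[i,2:],p.round(4))
E
```

```text
[ 0.43904038 -0.30949081  0.30130237] [-0.10017567  0.29200631  0.03868183] 36.35 0.05496862592864826
wrist [328.6 129.9] [ 30  31 711] [ 0.492  -0.2767  0.186 ]
wrist [192.1 227.6] [  67   62 1799] [ 0.389  -0.2378  0.186 ]
wrist [326.  228.3] [ 27  24 497] [ 0.4389 -0.3113  0.186 ]
top [441.  236.2] [ 7  7 33] [ 0.4927 -0.2765  0.186 ]
```

The stylus head stands upright over the middle rail, the burnisher hasn't moved, and the box lies flat at (0.372,0.240). I'll hand in.

```bash
python3 -c "
from bench import ticket
print(ticket.job_done())"
```

```text
the job is handed in; nothing more can be done
None
```

The job is done and handed in at about 36 s: the bit box is set flat on the free bench, the stylus was drawn along the whole joint, and it now hangs released on the middle rail.

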